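Change the tube carousel on the mixer drive

TASK

Change the tube carousel on the mixer: lift the grey one straight off the drive shaft and set it down flat in the round steel tray, then put the blue one on the shaft, turned so that the flat in its bore meets the flat of the shaft, pushed fully home on the flange without forcing it. Set both down gently, let go of them, and leave the wash bottle, tube rack, label roll and timer beside them where they stand.

Things in the scene. Friction and masses are not known exactly. Their poses are not given: they have to be found in the camera images.
- old_mid (a point): Grey tube carousel, on the shaft at the start: disc 150 mm in diameter, 8 mm thick, at the bottom; in its middle a square hub 44 mm over the flats (corners chamfered by 8 mm), 54 mm tall from the disc's underside. 0.2 to 0.4 kg. Point: on the hub's axis, half-way up, 27 mm above the underside. z up; x points to the side of the bore's flat (red line). The hub's flat sides face its own x and y.
- old_index (a point): Point on the grey carousel's red index line: on the disc's top face, 70 mm from the axis along its own x, 8 mm above the underside.
- new_mid (a point): Blue tube carousel, upright on the bench at the start: same shape, sizes, mass and axes as the grey one (point on the hub's axis, 27 mm above the underside; x towards the bore's flat), yellow index line on the side of the flat.
- new_index (a point): Point on the blue carousel's yellow index line: on the disc's top face, 70 mm from the axis along its own x, 8 mm above the underside.
- shaft_seat (a point): Seat on the drive shaft: centre of the top face of the steel flange (60 mm in diameter), 70 mm above the bench; a carousel's underside rests there when home. z up along the shaft; x points to the side of the shaft's flat (red line on flange and shaft end). The D-shaped steel shaft rises 38 mm above it: radius 12 mm, flat 6 mm from the axis, top 8 mm tapered to radius 9.2 mm.
- tray: Round shallow steel tray fixed to the bench, outer diameter 180 mm, inner diameter about 171 mm, inner floor 3 mm and rim 14 mm above the bench. Origin: centre of its underside, on the bench.
- wash_bottle: White wash bottle with red spout, loose, 204 mm tall, body 66 mm in diameter, the spout reaching 65 mm from the body's axis. Origin: underside, within 16 mm of the body's axis. Leave it standing.
- tube_rack: Blue empty tube rack, loose, 62 x 217 x 58 mm (long side along its y). Origin: centre of its underside. Leave it.
- label_roll: White label roll lying flat, loose, 90 mm diameter, 40 mm high. Origin: centre of its underside. Leave it.
- bench_timer: White digital timer, loose, 62 x 66 x 20 mm. Origin: centre of its underside. Leave it.
- old: The grey carousel, origin at the centre of its underside, same axes. On the disc stand four white tube cups, 22 mm in diameter, tops 43 mm above the underside, centred 60 mm from the axis at 45, 135, 225 and 315 degrees from its own x. So fingers reach the hub from above only through the gaps between cups, closing along the carousel's own x or own y.
- new: The blue carousel, origin at the centre of its underside, same axes; cups as on the grey one. In both, the vertical bore goes right through the hub: D-shaped, radius 13.2 mm, its flat 7.2 mm from the axis on the own +x side, lower mouth chamfered by 2 mm.
- shaft: Shaft and flange, braked, does not turn. Origin on the axis, 10 mm below the seat, on the top of the mixer drive: a white box 130 x 130 x 60 mm with a dark front panel, fixed to the bench. x towards the shaft's flat.
Mind the look-alikes: they are no part of the job. Of the things that look like the tray, the larger one is meant.

How it is judged (in metres and radians):
On the way, in this order (a step that is already met when the one before it is completed fails the run):
1. the grey carousel has been lifted clear of the shaft (distance between old_mid and shaft_seat above 0.1 m), for 0.1 s.
2. the blue carousel is home on the shaft (horizontal distance between new_mid and shaft_seat below 0.004 m and z of new_mid in the frame of shaft_seat between 0.023 and 0.03 m), for 0.2 s.
At the end, for the whole second after the job is handed in: Blue carousel home on the flange (underside within 3 mm), within 4 mm of the axis, level within 0.05 rad, flats matched (index line within 14 mm at 70 mm radius); grey one flat (0.05 rad) in the tray, within 16 mm of its centre; both at rest and let go (all of step 2 and angle between each of new_mid, old_mid's own z axis and vertical below 0.05 rad and x of new_index in the frame of shaft_seat above 0.06 m and y of new_index in the frame of shaft_seat between -0.014 and 0.014 m and horizontal distance between old_mid and tray below 0.016 m and z of old_mid in the frame of tray below 0.034 m and linear speed of each of new, old below 0.02 m/s); the robot touches nothing.
It fails at once if the wash bottle, tube rack, label roll or timer is moved by more than 30 mm, or the bottle is knocked over (distance of any of wash_bottle, tube_rack, label_roll, bench_timer from where it was at the start of the episode above 0.03 m or angle between wash_bottle's own z axis and vertical above 0.5 rad).
It fails at once if a carousel is forced or dropped: more than 80 N between the blue one and the shaft or the grey one and the tray (contact force between new and shaft above 80 N or contact force between old and tray above 80 N).
It also fails if it takes over 64 s, if anything falls off the work surface, if the arm or the gripper's body presses on something with over 40 N, if the wrist force passes 120 N, or if a joint passes its speed limit or range.

ROBOT

A 6-joint arm with a two-finger parallel gripper is mounted at the origin on a cart in front of the work surface, level with it; the furniture and walls round the work are solid. World frame = base frame: x ahead of the robot, y to its left, z up, the work surface at z = 0. Lengths are in m, angles in degrees, forces in N, time in s.
With the tool pointing down it reaches from about 0.375 to 0.925 m from the base axis. Payload 5.7 kg.
Tool frame: the origin (TCP) lies between the finger pads; the fingertips stand ctrl.tip_extent ahead of it and the grasp point (between the pads) lies 3 mm ahead of it (ctrl.tip_extent is the distance from the TCP to the fingertips, in m); z points along the fingers, y is the line along which they close (so a half turn about z gives the same grasp; the last joint's range is limited). The gripper opens to 85 mm and grips with 20 to 120 N. Pads are 22 mm wide; open, the fingers measure 114 mm over their backs; the gripper's body (76 mm by 85 mm) begins 54 mm behind the grasp point. The pads swing forward as they close: fully open they stand 13 mm farther back than shut.
Start: joints at [-78.386, 20.558, 86.54, -0, 72.909, -6.595], TCP at [0.187, -0.57, 0.253] pointing down, gripper open.
Joint ranges: [-170.27, 170.27], [-57.76, 135], [12.27, 136.19], [-55.21, 235.2], [11.17, 155.16], [-170.74, 170.74]. Speed limits (degrees/s): [136.94, 136.94, 180, 180, 180, 180].

INTERFACE

Orientations are given as [roll, pitch, yaw] about the fixed x, y, z axes, in that order (R = Rz(yaw) Ry(pitch) Rx(roll)).
In Python, from rig import telemetry, cams, ctrl gives the robot as it stands.
- The arm moves only by the tool apply_moves, never from a script. Its argument "series" is a list of rows, each an object with "slide": the shift along the tool's x, y, z in m, a list of three; "rot": the turn, a rotation vector about the tool's x, y, z in degrees, a list of three. A call has 1 to 12 rows; each row shifts and turns the commanded pose from where the row before left it, along the tool's axes as they then stand; what a row does not reach is not made up. A row lasts 1/10 s, in which the tool goes at most 50 mm and 8.59 degrees, less where a joint would pass 70% of its speed; a pose out of reach is approached as far as the arm can. A call with a gripper value outside its range is refused whole. "gripper" is the opening, from 0 (shut) to 1 (fully open), set as the call begins (left out, the last holds). The fingers move at their own pace and stop on an object; the grip force is fixed at half the most. Time passes only in rows, so rows that do not move let the fingers close. It gives the time, the measured TCP pose, the force, the opening and the grip force at its end, in the units of the state.
- telemetry.state(): the state, without advancing time (a new reading comes with each control period).
- cams.read_camera(name): name is "side" or "top" or "wrist"; returns the picture (400x640x3 uint8, red, green, blue); there is no depth.
- cams.camera_info(name): a dict with "fx", "fy", "cx", "cy" (pixels), "R" (3x3) and "t" (3): a world point X has camera coordinates R X + t; the wrist camera has in their place "mount" (4x4, takes a point from camera to tool coordinates, whose origin is the TCP and whose axes are the flange's). Camera axes: x right, y down, z forward; pixel columns grow to the right and rows downward; lengths in m; the calibration is good to about 2 mm. A picture is of the moment at which its call begins: read the wrist's pose just before it. camera_info takes no time and is no camera call.
- ctrl.sign_off(): hands the job in; it is judged then, once.
The state is a dict: "clock": time; "joints": joint angles; "joint_vel": joint speeds; "joint_efforts": joint torques, N m; "eef_pos": TCP position; "tool_rot": TCP orientation; "ft_force": force on the tool from outside, world axes, zero at the start; "moment": the same for the moment, N m; "gripper_width": finger opening in m; "finger_force": force on a finger pad.
Only numpy, scipy, OpenCV 4.12 (cv2) and the standard library are available. Lean on these libraries where they do the work, as an engineer would, in place of code of your own. Each camera call takes 0.05 s, during which the arm holds its last target. There are 200 camera calls.

## Working session

There is one attempt and no reset: what is moved stays moved. The work goes in short steps, Python scripts to look and compute and a tool call to move; the robot and the scene stay as the last step left them, time stands still between calls to the robot, and variables do not carry over. Pictures are saved under pics/ and viewed, at most 10 in all, crops included, and the job is handed in when it is done.

Besides the shell and the picture viewer there is one more tool, called after "Request:" as name(argument=value, ...) on one line, values as JSON. apply_moves: Moves the arm, as the interface text tells. Its arguments: {"type":"object","properties":{"series":{"type":"array","items":{"type":"object","properties":{"slide":{"type":"array","items":{"type":"number"}},"rot":{"type":"array","items":{"type":"number"}}}}},"gripper":{"type":"number"}},"required":["series"]}

```bash
mkdir -p pics; python3 - <<'E'
from rig import telemetry, cams, ctrl
import cv2,numpy as np
s=telemetry.state();print(s['clock'],s['eef_pos'],s['tool_rot'],ctrl.tip_extent,s['gripper_width'])
for n in ['top','side','wrist']:
    cv2.imwrite(f'pics/{n}0.png',cams.read_camera(n)[:,:,::-1]);i=cams.camera_info(n);print(n,{k:np.round(v,4).tolist() for k,v in i.items()})
E
```

```text
0.0 [ 0.18736645 -0.56928937  0.25243556] [-1.79892366e+02 -1.50582090e-02  1.82078423e+01] 0.022 0.08516334388188268
top {'fx': 513.4744, 'fy': 513.4744, 'cx': 309.0511, 'cy': 198.6951, 'R': [[-0.0096, -0.9999, -0.0071], [-0.9839, 0.0108, -0.1784], [0.1785, 0.0053, -0.9839]], 't': [-0.0151, 0.5623, 1.3766]}
side {'fx': 447.6235, 'fy': 447.6235, 'cx': 321.687, 'cy': 206.5682, 'R': [[0.9989, -0.0436, 0.0178], [-0.0016, -0.4101, -0.912], [0.047, 0.911, -0.4098]], 't': [-0.5572, 0.0804, 1.4955]}
wrist {'fx': 342.4977, 'fy': 342.4977, 'cx': 319.8048, 'cy': 200.3257, 'mount': [[0.0004, -0.9585, -0.2853, 0.0723], [1.0, 0.001, -0.0017, 0.0006], [0.0019, -0.2853, 0.9585, -0.1181], [0.0, 0.0, 0.0, 1.0]]}
```

View pics/top0.png

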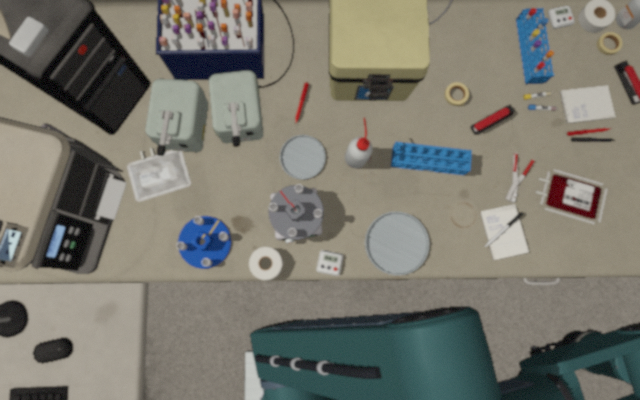

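View pics/side0.png

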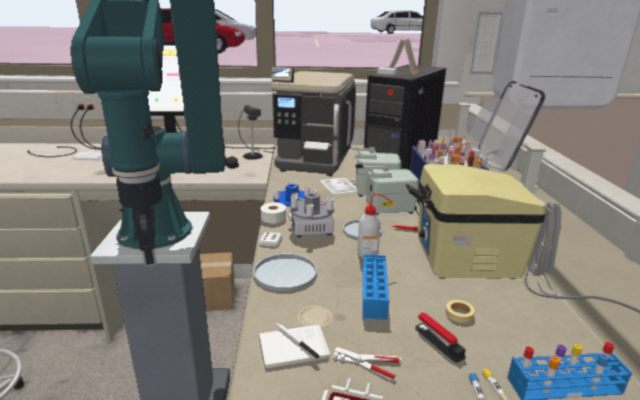

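The top view shows two tray-like discs: a small one at (303,157) and a larger one at (398,243). The larger one fits the description. The grey carousel on the mixer is at (297,212), the blue one at (205,242). I'll confirm with a crop.

```bash
cat > h.py <<'E'
import numpy as np,cv2
from rig import telemetry,cams,ctrl
from scipy.spatial.transform import Rotation as Ro
def cam(n,s=None):
    i=cams.camera_info(n)
    if n!='wrist': R=np.array(i['R']);return i,R.T,-R.T@np.array(i['t'])
    M=np.array(i['mount']);R=Ro.from_euler('xyz',s['tool_rot'],degrees=True).as_matrix()
    return i,R@M[:3,:3],R@M[:3,3]+np.array(s['eef_pos'])
def ray(c,u,v,z):
    i,R,o=c;d=R@np.array([(u-i['cx'])/i['fx'],(v-i['cy'])/i['fy'],1]);return o+d*(z-o[2])/d[2]
def proj(c,P):
    i,R,o=c;p=(np.atleast_2d(P)-o)@R;return p[:,:2]/p[:,2:]*[i['fx'],i['fy']]+[i['cx'],i['cy']]
E
python3 - <<'E'
from h import *
im=cv2.imread('pics/top0.png')[130:285,170:440]
cv2.imwrite('pics/c0.png',cv2.resize(im,None,fx=2.95,fy=2.95,interpolation=cv2.INTER_CUBIC))
c=cam('top')
for n,u,v,z in [('tray',398,243,.014),('small',303,157,.01),('grey',295,212,.12),('blue',205,241,.04),('bottle',361,145,.19),('roll',266,263,.04),('timer',330,263,.02),('rack',432,157,.05)]: print(n,ray(c,u,v,z).round(3))
print(np.diff([ray(c,367,243,.014),ray(c,430,243,.014)],axis=0),np.diff([ray(c,281,157,.014),ray(c,327,157,.014)],axis=0))
E
```

```text
tray [ 0.44  -0.269  0.014]
small [ 0.693 -0.004  0.01 ]
grey [0.514 0.016 0.12 ]
blue [0.448 0.268 0.04 ]
bottle [ 0.675 -0.155  0.19 ]
roll [0.386 0.099 0.04 ]
timer [ 0.386 -0.077  0.02 ]
rack [ 0.678 -0.368  0.05 ]
[[-0.00181908 -0.17644216  0.        ]] [[-0.00153669 -0.13314931  0.        ]]
```

View pics/c0.png

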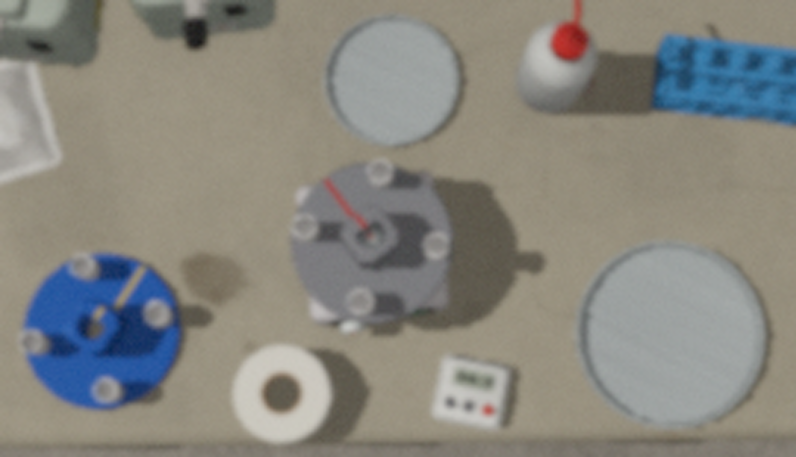

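Confirmed: the tray meant is the large one (about 176 mm, crop (672,334)), and the small one is about 133 mm. The grey index line points up-left, so yaw is about +38°. The blue yellow line points up-right, so yaw is about -40°. I'll move over the grey carousel for a wrist view.

Request:
apply_moves(series=[{"slide":[0.0352,-0.0324,0]},{"slide":[0.0352,-0.0324,0]},{"slide":[0.0352,-0.0324,0]},{"slide":[0.0352,-0.0324,0]},{"slide":[0.0352,-0.0324,0]},{"slide":[0.0352,-0.0324,0]},{"slide":[0.0352,-0.0324,0]},{"slide":[0.0352,-0.0324,0]},{"slide":[0.0352,-0.0324,0]},{"slide":[0.0352,-0.0324,0]},{"slide":[0.0352,-0.0324,0]},{"slide":[0.0352,-0.0324,0]}], gripper=1)

```text
$.series[0]: bad value
```

Request:
apply_moves(series=[{"slide":[0.0352,-0.0324,0]},{"slide":[0.0352,-0.0324,0]},{"rot":[0,0,-6.6]},{"rot":[0,0,-6.6]},{"rot":[0,0,-6.6]},{},{}])

```text
$.series[0]: bad value
```

```bash
python3 - <<'E'
from h import *
s=telemetry.state();im=cams.read_camera('wrist')[:,:,::-1];print(s['clock'],s['eef_pos'],s['tool_rot'],s['joints'])
cv2.imwrite('pics/w1.png',im);cv2.imwrite('pics/w1b.png',cv2.resize(im[60:360,120:520],None,fx=2,fy=2,interpolation=cv2.INTER_CUBIC))
E
```

```text
0.15 [ 0.18737389 -0.56945522  0.25263101] [-1.79915917e+02 -8.82861335e-03  1.82105426e+01] [-7.83858191e+01  2.05892446e+01  8.65858669e+01 -9.29890708e-04
  7.29094294e+01 -6.59609416e+00]
```

View pics/w1b.png

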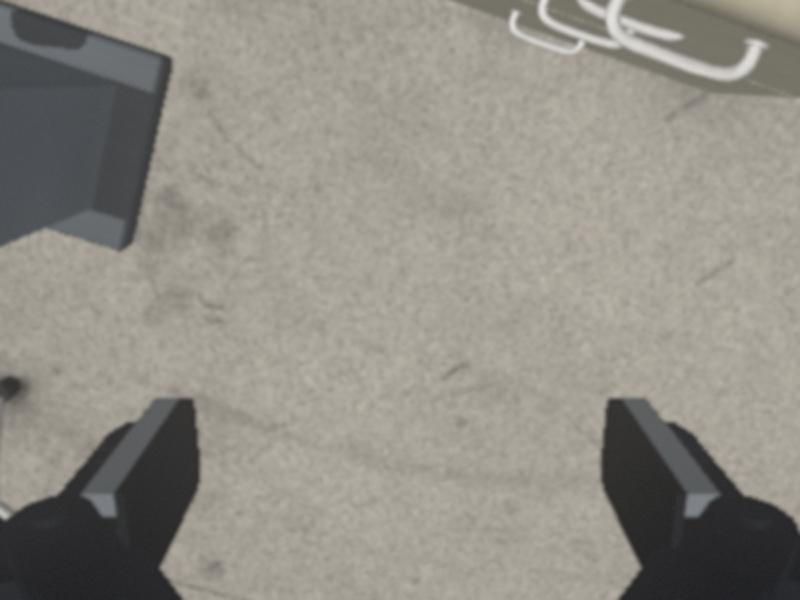

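The picture shows only the floor and the fingers: the moves were refused. Both keys are apparently required.

Request:
apply_moves(series=[{"slide":[0.0352,-0.0324,0],"rot":[0,0,0]},{"slide":[0.0352,-0.0324,0],"rot":[0,0,0]},{"slide":[0.0352,-0.0324,0],"rot":[0,0,0]},{"slide":[0.0352,-0.0324,0],"rot":[0,0,0]},{"slide":[0.0352,-0.0324,0],"rot":[0,0,0]},{"slide":[0.0352,-0.0324,0],"rot":[0,0,0]},{"slide":[0.0352,-0.0324,0],"rot":[0,0,0]},{"slide":[0.0352,-0.0324,0],"rot":[0,0,0]},{"slide":[0.0352,-0.0324,0],"rot":[0,0,0]},{"slide":[0.0352,-0.0324,0],"rot":[0,0,0]},{"slide":[0.0352,-0.0324,0],"rot":[0,0,0]},{"slide":[0.0352,-0.0324,0],"rot":[0,0,0]}], gripper=1)

```text
clock: 1.4
eef_pos: [0.4678, -0.0667, 0.2535]
tool_rot: [180.0, -0.0, 18.2]
ft_force: [-0.6, -0.6, -0.7]
gripper_width: 0.0856
finger_force: 0.0
```

Request:
apply_moves(series=[{"slide":[0.02,-0.0324,0],"rot":[0,0,0]},{"slide":[0.01,-0.0324,0],"rot":[0,0,0]},{"slide":[0,0,0],"rot":[0,0,-6.6]},{"slide":[0,0,0],"rot":[0,0,-6.6]},{"slide":[0,0,0],"rot":[0,0,-6.6]},{"slide":[0,0,0],"rot":[0,0,0]},{"slide":[0,0,0],"rot":[0,0,0]},{"slide":[0,0,0],"rot":[0,0,0]}])

```text
clock: 2.2
eef_pos: [0.4754, 0.0022, 0.2533]
tool_rot: [-180.0, 0.0, 37.9]
ft_force: [0.1, -0.2, 0.3]
gripper_width: 0.0854
finger_force: 0.0
```

```bash
python3 - <<'E'
from h import *
s=telemetry.state();im=cams.read_camera('wrist')[:,:,::-1];print(s['clock'],s['eef_pos'],s['tool_rot'],s['joints'])
np.save('w1.npy',np.r_[s['eef_pos'],s['tool_rot']])
cv2.imwrite('pics/w1.png',im);cv2.imwrite('pics/w1b.png',cv2.resize(im[60:360,120:520],None,fx=2,fy=2,interpolation=cv2.INTER_CUBIC))
E
```

```text
2.2 [0.47542146 0.00221686 0.25328836] [-1.79990375e+02  1.32088453e-03  3.78657282e+01] [-8.06990815e+00  1.02333832e+01  1.01358810e+02  6.17817671e-03
  6.84156416e+01  4.40620906e+01]
```

View pics/w1b.png

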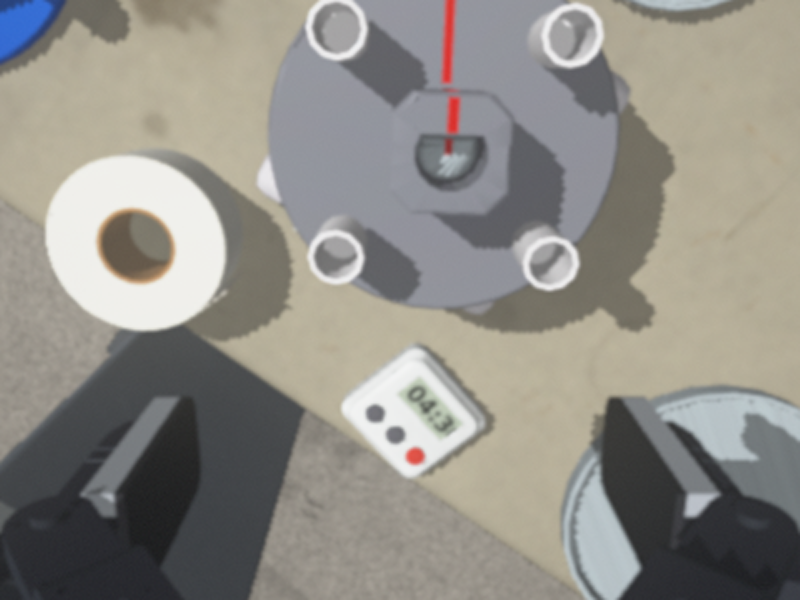

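Wrist view: the grey cup rims are at crop (337,28), (572,35), (337,257) and (550,262). The hub top spans x 393–512, y 90–213, and the red index line runs (449,0) to (447,82).

```bash
python3 - <<'E'
from h import *
p=np.load('w1.npy');c=cam('wrist',{'eef_pos':p[:3],'tool_rot':p[3:]})
q=lambda u,v,z:ray(c,u/2+120-.25,v/2+60-.25,z)
cups=np.array([q(*a,.113) for a in [(337,28),(572,35),(550,262),(337,257)]])
print(cups.round(4),cups.mean(0).round(4))
for i in (0,1): d=cups[i]-cups[i+2];print(np.linalg.norm(d),np.degrees(np.arctan2(d[1],d[0])))
print('hub',q(453,151,.124)); a=q(447,82,.078);b=q(450,0,.078);print('line',a,b,np.degrees(np.arctan2(*(b-a)[1::-1])))
# tray refine in top image via ellipse pts
t=cam('top');print('tray',ray(t,170+672/2.95,130+334/2.95,.014))
E
```

```text
[[ 0.5319  0.0745  0.113 ]
 [ 0.5813  0.0072  0.113 ]
 [ 0.5138 -0.042   0.113 ]
 [ 0.4644  0.0248  0.113 ]] [0.5229 0.0161 0.113 ]
0.11790288591982667 81.18545488183712
0.11824134531367776 -8.540062144666603
hub [0.52415018 0.01619955 0.124     ]
line [0.54278963 0.03029161 0.078     ] [0.56789369 0.0490884  0.078     ] 36.82422381203275
tray [ 0.43913607 -0.26831181  0.014     ]
```

Request:
apply_moves(series=[{"slide":[0,0,0],"rot":[0,0,1.4]},{"slide":[0.0233,0.0086,0],"rot":[0,0,0]},{"slide":[0.0232,0.0086,0],"rot":[0,0,0]},{"slide":[0,0,0.03],"rot":[0,0,0]},{"slide":[0,0,0.03],"rot":[0,0,0]},{"slide":[0,0,0.03],"rot":[0,0,0]},{"slide":[0,0,0.025],"rot":[0,0,0]},{"slide":[0,0,0.02],"rot":[0,0,0]},{"slide":[0,0,0.009],"rot":[0,0,0]},{"slide":[0,0,0],"rot":[0,0,0]},{"slide":[0,0,0],"rot":[0,0,0]}])

```text
clock: 3.35
eef_pos: [0.5237, 0.0162, 0.11]
tool_rot: [180.0, -0.0, 36.6]
ft_force: [0.2, -0.4, 0.2]
gripper_width: 0.0854
finger_force: 0.0
```

Request:
apply_moves(series=[{"slide":[0,0,0],"rot":[0,0,0]},{"slide":[0,0,0],"rot":[0,0,0]},{"slide":[0,0,0],"rot":[0,0,0]},{"slide":[0,0,0],"rot":[0,0,0]},{"slide":[0,0,0],"rot":[0,0,0]},{"slide":[0,0,0],"rot":[0,0,0]},{"slide":[0,0,0],"rot":[0,0,0]},{"slide":[0,0,0],"rot":[0,0,0]},{"slide":[0,0,0],"rot":[0,0,0]},{"slide":[0,0,0],"rot":[0,0,0]}], gripper=0.3)

```text
clock: 4.35
eef_pos: [0.5237, 0.0163, 0.1103]
tool_rot: [180.0, -0.1, 36.6]
ft_force: [0.2, -0.4, 7.0]
gripper_width: 0.0432
finger_force: 62.1
```

Request:
apply_moves(series=[{"slide":[0,0,-0.004],"rot":[0,0,0]},{"slide":[0,0,-0.006],"rot":[0,0,0]},{"slide":[0,0,-0.008],"rot":[0,0,0]},{"slide":[0,0,-0.008],"rot":[0,0,0]},{"slide":[0,0,-0.008],"rot":[0,0,0]},{"slide":[0,0,-0.008],"rot":[0,0,0]},{"slide":[0,0,-0.01],"rot":[0,0,0]},{"slide":[0,0,-0.012],"rot":[0,0,0]},{"slide":[0,0,-0.012],"rot":[0,0,0]},{"slide":[0,0,-0.009],"rot":[0,0,0]},{"slide":[0,0,0],"rot":[0,0,0]},{"slide":[0,0,0],"rot":[0,0,0]}])

```text
clock: 5.55
eef_pos: [0.5231, 0.0162, 0.1945]
tool_rot: [180.0, -0.0, 36.6]
ft_force: [-0.3, 0.2, -3.5]
gripper_width: 0.0433
finger_force: 61.7
```

Request:
apply_moves(series=[{"slide":[-0.0118,0.0089,0],"rot":[0,0,0]},{"slide":[-0.0237,0.0178,0],"rot":[0,0,0]},{"slide":[-0.0237,0.0178,0],"rot":[0,0,0]},{"slide":[-0.0237,0.0178,0],"rot":[0,0,0]},{"slide":[-0.0237,0.0178,0],"rot":[0,0,0]},{"slide":[-0.0237,0.0178,0],"rot":[0,0,0]},{"slide":[-0.0237,0.0178,0],"rot":[0,0,0]},{"slide":[-0.0237,0.0178,0],"rot":[0,0,0]},{"slide":[-0.0237,0.0178,0],"rot":[0,0,0]},{"slide":[-0.0237,0.0178,0],"rot":[0,0,0]},{"slide":[-0.0118,0.0089,0],"rot":[0,0,0]},{"slide":[0,0,0],"rot":[0,0,0]}])

```text
clock: 6.75
eef_pos: [0.4381, -0.2699, 0.1938]
tool_rot: [-180.0, 0.0, 36.4]
ft_force: [0.3, -0.2, -3.5]
gripper_width: 0.0434
finger_force: 61.7
```

Request:
apply_moves(series=[{"slide":[0,0,0.02],"rot":[0,0,0]},{"slide":[0,0,0.03],"rot":[0,0,0]},{"slide":[0,0,0.03],"rot":[0,0,0]},{"slide":[0,0,0.02],"rot":[0,0,0]},{"slide":[0,0,0.01],"rot":[0,0,0]},{"slide":[0,0,0],"rot":[0,0,0]},{"slide":[0,0,0],"rot":[0,0,0]}])

```text
clock: 7.45
eef_pos: [0.4395, -0.2678, 0.0848]
tool_rot: [180.0, -0.0, 36.6]
ft_force: [-0.1, 0.0, -4.3]
gripper_width: 0.0432
finger_force: 61.8
```

```bash
python3 - <<'E'
from h import *
s=telemetry.state();print(s['eef_pos'],s['tool_rot'],s['joints'])
im=cams.read_camera('top')[:,:,::-1];im2=cams.read_camera('side')[:,:,::-1]
a=cv2.resize(im[160:300,300:480],None,fx=2.2,fy=2.2,interpolation=2);b=cv2.resize(im2[180:320,210:390],None,fx=2.2,fy=2.2,interpolation=2)
cv2.imwrite('pics/c2.png',np.hstack([a,b]))
t=cam('side');print(proj(t,[[.439,-.268,.014],[.439,-.268,.06]]))
E
```

```text
[ 0.43951329 -0.26780457  0.08478689] [ 1.79979294e+02 -1.59305599e-02  3.66327047e+01] [-3.90552339e+01  2.63141970e+01  1.06928688e+02  1.41690930e-02
  4.67331140e+01  1.43023550e+01]
[[283.94882392 269.07075538]
 [283.67313336 254.96082028]]
```

View pics/c2.png

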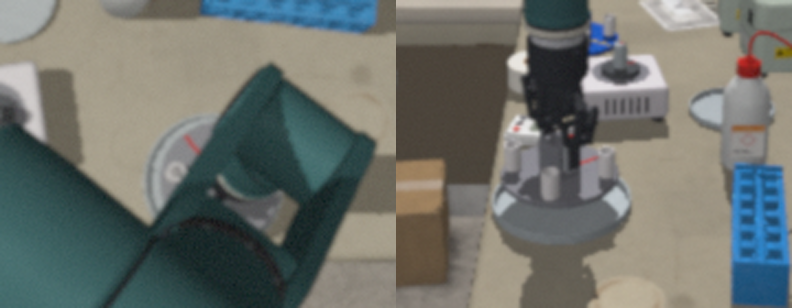

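The crop shows the grey carousel centred over the large tray (side crop (561,190)), matching the calculated position. I'll lower it gently.

Request:
apply_moves(series=[{"slide":[0,0,0.01],"rot":[0,0,0]},{"slide":[0,0,0.01],"rot":[0,0,0]},{"slide":[0,0,0.007],"rot":[0,0,0]},{"slide":[0,0,0.004],"rot":[0,0,0]},{"slide":[0,0,0.003],"rot":[0,0,0]},{"slide":[0,0,0.002],"rot":[0,0,0]},{"slide":[0,0,0.002],"rot":[0,0,0]},{"slide":[0,0,0.001],"rot":[0,0,0]},{"slide":[0,0,0.001],"rot":[0,0,0]},{"slide":[0,0,0],"rot":[0,0,0]}])

```text
clock: 8.55
eef_pos: [0.4391, -0.2679, 0.0443]
tool_rot: [-180.0, -0.0, 36.6]
ft_force: [0.3, 0.0, -3.3]
gripper_width: 0.0436
finger_force: 61.9
```

Request:
apply_moves(series=[{"slide":[0,0,0.001],"rot":[0,0,0]},{"slide":[0,0,0.001],"rot":[0,0,0]},{"slide":[0,0,0],"rot":[0,0,0]}])

```text
clock: 8.85
eef_pos: [0.4392, -0.268, 0.0432]
tool_rot: [180.0, -0.0, 36.6]
ft_force: [-1.2, 1.4, 8.5]
gripper_width: 0.043
finger_force: 63.2
```

It has touched down. Now release, rise and travel to a view over the shaft.

Request:
apply_moves(series=[{"slide":[0,0,0],"rot":[0,0,0]},{"slide":[0,0,0],"rot":[0,0,0]},{"slide":[0,0,0],"rot":[0,0,0]},{"slide":[0,0,0],"rot":[0,0,0]},{"slide":[0,0,0],"rot":[0,0,0]},{"slide":[0,0,0],"rot":[0,0,0]},{"slide":[0,0,-0.01],"rot":[0,0,0]},{"slide":[0,0,-0.03],"rot":[0,0,0]},{"slide":[0,0,-0.04],"rot":[0,0,0]},{"slide":[0,0,-0.045],"rot":[0,0,0]},{"slide":[0,0,-0.045],"rot":[0,0,0]},{"slide":[0,0,-0.04],"rot":[0,0,0]}], gripper=1)

```text
clock: 10.05
eef_pos: [0.439, -0.2678, 0.2554]
tool_rot: [179.9, -0.0, 36.6]
ft_force: [1.1, -0.9, -0.5]
gripper_width: 0.0855
finger_force: 0.0
```

Request:
apply_moves(series=[{"slide":[0.02,-0.0178,0],"rot":[0,0,0]},{"slide":[0.0233,-0.0214,0],"rot":[0,0,0]},{"slide":[0.0233,-0.0214,0],"rot":[0,0,0]},{"slide":[0.0233,-0.0214,0],"rot":[0,0,0]},{"slide":[0.0233,-0.0214,0],"rot":[0,0,0]},{"slide":[0.0233,-0.0214,0],"rot":[0,0,0]},{"slide":[0.0233,-0.0214,0],"rot":[0,0,0]},{"slide":[0.0233,-0.0214,0],"rot":[0,0,0]},{"slide":[0.0097,-0.0094,0],"rot":[0,0,0]},{"slide":[0,0,0],"rot":[0,0,0]},{"slide":[0,0,0],"rot":[0,0,0]}])

```text
clock: 11.15
eef_pos: [0.4881, -0.0113, 0.2526]
tool_rot: [180.0, 0.0, 36.7]
ft_force: [0.5, 0.3, -0.5]
gripper_width: 0.0856
finger_force: 0.0
```

```bash
python3 - <<'E'
from h import *
s=telemetry.state();im=cams.read_camera('wrist')[:,:,::-1];print(s['clock'],s['eef_pos'],s['tool_rot'])
np.save('w3.npy',np.r_[s['eef_pos'],s['tool_rot']])
c=cam('wrist',s);u=proj(c,[[.523,.016,.09]])[0].astype(int);print(u)
o=np.clip(u-[100,75],0,[440,250]);print(o)
cv2.imwrite('pics/w3.png',im);cv2.imwrite('pics/w3b.png',cv2.resize(im[o[1]:o[1]+150,o[0]:o[0]+200],None,fx=4,fy=4,interpolation=cv2.INTER_CUBIC))
E
```

```text
11.15 [ 0.48808825 -0.01134198  0.25255101] [1.79968271e+02 2.32967922e-02 3.66581312e+01]
[318 134]
[218  59]
```

View pics/w3b.png

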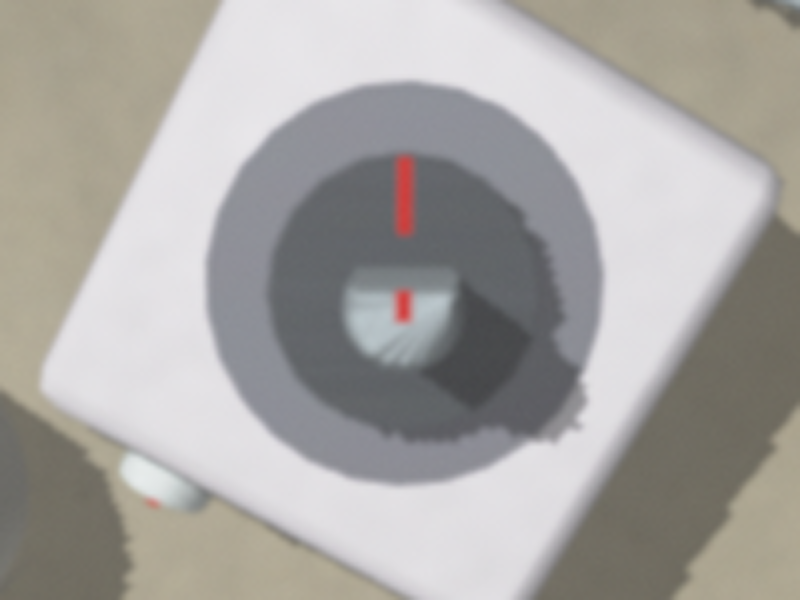

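The shaft is seen clearly: the flange circle spans x 268–543 from y 152 (centre about (405,290)), and the red line is at x=404 with the flat towards the image top.

```bash
python3 - <<'E'
from h import *
p=np.load('w3.npy');c=cam('wrist',{'eef_pos':p[:3],'tool_rot':p[3:]})
q=lambda u,v,z:ray(c,218+u/4-.4,59+v/4-.4,z)
f=q(405.5,290,.07);print('flange',f,q(268,290,.07)-q(543,290,.07),'ring',q(404.5,283.5,.06))
a=q(404.5,235,.07);b=q(404.5,157,.07);print(a,b,np.degrees(np.arctan2(*(b-a)[1::-1])),np.degrees(np.arctan2(*(b-f)[1::-1])))
# predicted outlines for the hypothesis
yaw=np.radians(36.5)
for C in [(.523,.0165),(.524,.0163)]:
  h=np.r_[C,0]
  for r,z in [(.03,.07),(.012,.108)]:
    t=np.linspace(0,2*np.pi,361);P=np.c_[h[0]+r*np.cos(t),h[1]+r*np.sin(t),t*0+z]
    u=(proj(c,P)-[218,59]+.4)*4;print(C,r,u.min(0).round(),u.max(0).round())
  P=h+np.array([[.006*np.cos(yaw)-s*.01*np.sin(yaw),.006*np.sin(yaw)+s*.01*np.cos(yaw),z] for z in(.07,.1) for s in(1,-1)]);print(((proj(c,P)-[218,59]+.4)*4).round())
E
```

```text
flange [0.52387843 0.01614135 0.07      ] [-0.0354847   0.04762337  0.        ] ring [0.52414585 0.01666447 0.06      ]
[0.53302555 0.02321152 0.07      ] [0.54583208 0.0327334  0.07      ] 36.63147689955077 37.08113695802269
(0.523, 0.0165) 0.03 [263. 147.] [541. 429.]
(0.523, 0.0165) 0.012 [337. 246.] [464. 374.]
[[355. 264.]
 [448. 264.]
 [349. 275.]
 [452. 275.]]
(0.524, 0.0163) 0.03 [266. 144.] [544. 426.]
(0.524, 0.0163) 0.012 [341. 242.] [468. 371.]
[[359. 261.]
 [452. 261.]
 [353. 271.]
 [456. 272.]]
```

Request:
apply_moves(series=[{"slide":[0.0222,0.0221,0],"rot":[0,0,0]},{"slide":[0.0222,0.0221,0],"rot":[0,0,-8.2]},{"slide":[0,0,0],"rot":[0,0,-8.2]},{"slide":[0,0,0],"rot":[0,0,-8.2]},{"slide":[0,0,0],"rot":[0,0,-8.2]},{"slide":[0,0,0],"rot":[0,0,-8.2]},{"slide":[0,0,0],"rot":[0,0,-8.2]},{"slide":[0,0,0],"rot":[0,0,-8.2]},{"slide":[0,0,0],"rot":[0,0,-8.2]},{"slide":[0,0,0],"rot":[0,0,-8.2]},{"slide":[0,0,0],"rot":[0,0,-8.2]},{"slide":[0,0,0],"rot":[0,0,-8.2]}])

```text
clock: 12.4
eef_pos: [0.55, -0.0216, 0.2523]
tool_rot: [-180.0, 0.0, 127.0]
ft_force: [-0.0, -0.5, 0.6]
gripper_width: 0.0854
finger_force: 0.0
```

Request:
apply_moves(series=[{"slide":[0,0,0],"rot":[0,0,0]},{"slide":[0,0,0],"rot":[0,0,0]},{"slide":[0,0,0],"rot":[0,0,0]}])

```text
clock: 12.7
eef_pos: [0.5502, -0.0205, 0.2523]
tool_rot: [-180.0, -0.0, 126.6]
ft_force: [-0.2, -0.0, -0.1]
gripper_width: 0.0852
finger_force: 0.0
```

```bash
python3 - <<'E'
from h import *
s=telemetry.state();im=cams.read_camera('wrist')[:,:,::-1];print(s['clock'],s['eef_pos'],s['tool_rot'],s['joints'][5])
np.save('w4.npy',np.r_[s['eef_pos'],s['tool_rot']]);cv2.imwrite('pics/w4.png',im)
for n in '34':
    p=np.load(f'w{n}.npy');c=cam('wrist',{'eef_pos':p[:3],'tool_rot':p[3:]});g=cv2.imread(f'pics/w{n}.png').astype(int)
    m=((g[...,2]-g[...,1]>60)&(g[...,2]-g[...,0]>60)).astype('uint8')
    k,_,st,ce=cv2.connectedComponentsWithStats(m)
    for j in range(1,k):
        if st[j,4]>8:
            u,v=ce[j];P=ray(c,u,v,.07)
            if np.hypot(P[0]-.53,P[1]-.02)<.05: print(n,st[j],ce[j].round(1),P.round(4),ray(c,u,v,.108).round(4))
E
```

```text
12.7 [ 0.55019787 -0.02049809  0.252319  ] [-1.79995005e+02 -1.51105953e-03  1.26599929e+02] -45.919918902947586
3 [317  98   4  20  77] [318.5 107.4] [0.5397 0.0287 0.07  ] [0.5404 0.0291 0.108 ]
3 [317 132   4   7  28] [318.5 135. ] [0.5211 0.0149 0.07  ] [0.5242 0.0171 0.108 ]
4 [335 130  19   4  70] [343.7 131.4] [0.5395 0.028  0.07  ] [0.5354 0.0292 0.108 ]
4 [318 134   8   4  28] [321.5 135.5] [0.5261 0.0138 0.07  ] [0.5237 0.0167 0.108 ]
```

Request:
apply_moves(series=[{"slide":[0,0,0],"rot":[0,0,8.5]},{"slide":[0,0,0],"rot":[0,0,8.5]},{"slide":[0,0,0],"rot":[0,0,8.5]},{"slide":[0,0,0],"rot":[0,0,8.5]},{"slide":[0,0,0],"rot":[0,0,8.5]},{"slide":[0,0,0],"rot":[0,0,8.5]},{"slide":[0,0,0],"rot":[0,0,8.5]},{"slide":[0,0,0],"rot":[0,0,8.5]},{"slide":[0,0,0],"rot":[0,0,8.5]},{"slide":[0,0,0],"rot":[0,0,0]}])

```text
clock: 13.75
eef_pos: [0.5502, -0.0199, 0.2523]
tool_rot: [-180.0, 0.0, 50.2]
ft_force: [0.9, 0.1, 1.1]
gripper_width: 0.0851
finger_force: 0.0
```

Request:
apply_moves(series=[{"slide":[0.014,-0.0336,0.006],"rot":[0,0,0]},{"slide":[0.014,-0.0336,0.006],"rot":[0,0,0]},{"slide":[0.014,-0.0336,0.006],"rot":[0,0,0]},{"slide":[0.014,-0.0336,0.006],"rot":[0,0,0]},{"slide":[0.014,-0.0336,0.006],"rot":[0,0,0]},{"slide":[0.014,-0.0336,0.006],"rot":[0,0,0]},{"slide":[0.014,-0.0336,0.006],"rot":[0,0,0]},{"slide":[0.014,-0.0336,0.006],"rot":[0,0,0]},{"slide":[0,0,0],"rot":[0,0,0]},{"slide":[0,0,0],"rot":[0,0,0]},{"slide":[0,0,0],"rot":[0,0,0]}])

```text
clock: 14.85
eef_pos: [0.4156, 0.2375, 0.2046]
tool_rot: [180.0, -0.0, 50.4]
ft_force: [-0.1, -0.1, 0.0]
gripper_width: 0.0854
finger_force: 0.0
```

```bash
python3 - <<'E'
from h import *
s=telemetry.state();im=cams.read_camera('wrist')[:,:,::-1];print(s['clock'],s['eef_pos'],s['tool_rot'],s['joints'][5])
np.save('w5.npy',np.r_[s['eef_pos'],s['tool_rot']])
cv2.imwrite('pics/w5.png',im);cv2.imwrite('pics/w5b.png',cv2.resize(im[20:280,180:460],None,fx=2.3,fy=2.3,interpolation=cv2.INTER_CUBIC))
E
```

```text
14.85 [0.41560071 0.23751039 0.20457842] [ 1.79962938e+02 -2.24871823e-02  5.03796929e+01] 61.119621995786524
```

View pics/w5b.png

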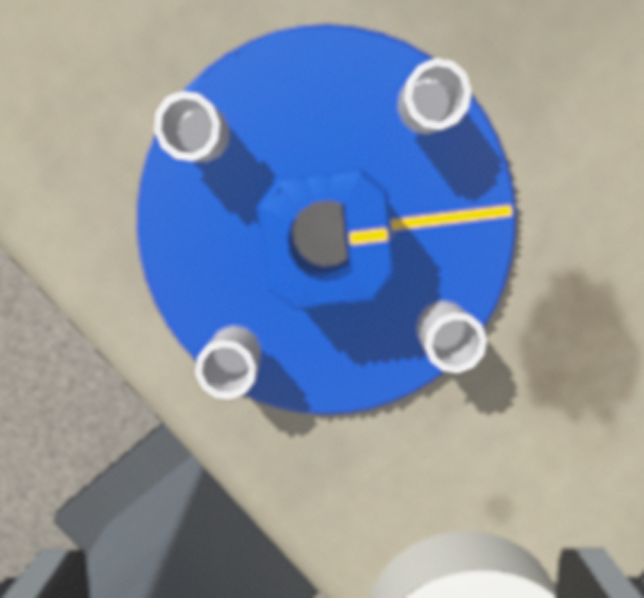

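Blue carousel: the cup rims are at crop (188,126), (438,95), (455,341) and (227,369). The yellow line runs (395,225) to (511,211). The hub centre is about (325,238).

```bash
python3 - <<'E'
from h import *
p=np.load('w5.npy');c=cam('wrist',{'eef_pos':p[:3],'tool_rot':p[3:]})
q=lambda u,v,z:ray(c,180+u/2.3-.3,20+v/2.3-.3,z)
cups=np.array([q(*a,.043) for a in [(188,126),(438,95),(455,341),(227,369)]])
print(cups.round(4),cups.mean(0).round(4))
for i in (0,1): d=cups[i]-cups[i+2];print(np.linalg.norm(d),np.degrees(np.arctan2(d[1],d[0])))
print('hub',q(325,239,.054)); a=q(395,225,.008);b=q(511,211,.008);print('line',a,b,np.degrees(np.arctan2(*(b-a)[1::-1])))
y=np.radians(p[5]);T=lambda d:(d[0]*np.cos(y)+d[1]*np.sin(y),d[0]*np.sin(y)-d[1]*np.cos(y));print(T(cups.mean(0)-p[:3]))
E
```

```text
[[0.4384 0.3354 0.043 ]
 [0.5086 0.2898 0.043 ]
 [0.4634 0.2202 0.043 ]
 [0.3932 0.2648 0.043 ]] [0.4509 0.2776 0.043 ]
0.11786517586970212 102.23245920398043
0.11805100193474014 12.25311250441686
hub [0.45061187 0.27833749 0.054     ]
line [0.47307193 0.26263903 0.008     ] [0.51089944 0.23819394 0.008     ] -32.87156701799043
(np.float64(0.05334437014462755), np.float64(0.0016388916109282906))
```

Request:
apply_moves(series=[{"slide":[0,0,0],"rot":[0,0,-6.85]},{"slide":[0.0264,0.004,0],"rot":[0,0,0]},{"slide":[0.0264,0.004,0],"rot":[0,0,0]},{"slide":[0,0,0.03],"rot":[0,0,0]},{"slide":[0,0,0.035],"rot":[0,0,0]},{"slide":[0,0,0.035],"rot":[0,0,0]},{"slide":[0,0,0.03],"rot":[0,0,0]},{"slide":[0,0,0.02],"rot":[0,0,0]},{"slide":[0,0,0.0145],"rot":[0,0,0]},{"slide":[0,0,0],"rot":[0,0,0]},{"slide":[0,0,0],"rot":[0,0,0]},{"slide":[0,0,0],"rot":[0,0,0]}])

```text
clock: 16.1
eef_pos: [0.4514, 0.2779, 0.0408]
tool_rot: [179.9, -0.1, 57.1]
ft_force: [0.2, 0.6, 0.8]
gripper_width: 0.0853
finger_force: 0.0
```

Request:
apply_moves(series=[{"slide":[0,0,0],"rot":[0,0,0]},{"slide":[0,0,0],"rot":[0,0,0]},{"slide":[0,0,0],"rot":[0,0,0]},{"slide":[0,0,0],"rot":[0,0,0]},{"slide":[0,0,0],"rot":[0,0,0]},{"slide":[0,0,0],"rot":[0,0,0]},{"slide":[0,0,0],"rot":[0,0,0]},{"slide":[0,0,0],"rot":[0,0,0]},{"slide":[0,0,0],"rot":[0,0,0]},{"slide":[0,0,0],"rot":[0,0,0]}], gripper=0.3)

```text
clock: 17.1
eef_pos: [0.4507, 0.2783, 0.0406]
tool_rot: [180.0, -0.1, 57.2]
ft_force: [-0.1, -1.2, 5.6]
gripper_width: 0.0433
finger_force: 62.5
```

Request:
apply_moves(series=[{"slide":[0,0,-0.01],"rot":[0,0,0]},{"slide":[0,0,-0.02],"rot":[0,0,0]},{"slide":[0,0,-0.03],"rot":[0,0,0]},{"slide":[0,0,-0.03],"rot":[0,0,0]},{"slide":[0,0,-0.025],"rot":[0,0,0]},{"slide":[0,0,-0.015],"rot":[0,0,0]},{"slide":[0,0,0],"rot":[0,0,-4]},{"slide":[0,0,0],"rot":[0,0,-7]},{"slide":[0,0,0],"rot":[0,0,-7]},{"slide":[0,0,0],"rot":[0,0,-7]},{"slide":[0,0,0],"rot":[0,0,-7]},{"slide":[0,0,0],"rot":[0,0,-7]}])

```text
clock: 18.3
eef_pos: [0.4496, 0.2778, 0.17]
tool_rot: [-179.9, 0.0, 96.5]
ft_force: [0.4, 0.9, -2.6]
gripper_width: 0.0434
finger_force: 61.5
```

Request:
apply_moves(series=[{"slide":[0,0,0],"rot":[0,0,-7]},{"slide":[0,0,0],"rot":[0,0,-7]},{"slide":[0,0,0],"rot":[0,0,-7]},{"slide":[0,0,0],"rot":[0,0,-5.3]},{"slide":[0,0,0],"rot":[0,0,-4]},{"slide":[0,0,0],"rot":[0,0,0]},{"slide":[0,0,0],"rot":[0,0,0]},{"slide":[0,0,0],"rot":[0,0,0]}])

```text
clock: 19.1
eef_pos: [0.4501, 0.278, 0.1699]
tool_rot: [-180.0, -0.0, 126.4]
ft_force: [0.8, 0.2, -2.3]
gripper_width: 0.0435
finger_force: 61.5
```

Request:
apply_moves(series=[{"slide":[-0.0141,-0.0055,0],"rot":[0,0,0]},{"slide":[-0.0281,-0.0109,0],"rot":[0,0,0]},{"slide":[-0.0281,-0.0109,0],"rot":[0,0,0]},{"slide":[-0.0281,-0.0109,0],"rot":[0,0,0]},{"slide":[-0.0281,-0.0109,0],"rot":[0,0,0]},{"slide":[-0.0281,-0.0109,0],"rot":[0,0,0]},{"slide":[-0.0281,-0.0109,0],"rot":[0,0,0]},{"slide":[-0.0281,-0.0109,0],"rot":[0,0,0]},{"slide":[-0.0281,-0.0109,0],"rot":[0,0,0]},{"slide":[-0.0141,-0.0055,0],"rot":[0,0,0]},{"slide":[0,0,0],"rot":[0,0,0]},{"slide":[0,0,0],"rot":[0,0,0]}])

```text
clock: 20.3
eef_pos: [0.5212, 0.0162, 0.1697]
tool_rot: [-180.0, -0.1, 126.4]
ft_force: [-0.0, 0.8, -3.6]
gripper_width: 0.043
finger_force: 61.6
```

```bash
python3 - <<'E'
from h import *
s=telemetry.state();print(s['clock'],s['eef_pos'],s['tool_rot'],s['ft_force'])
y=np.radians(s['tool_rot'][2]);d=np.array([.5228,.0162])-s['eef_pos'][:2];print(d[0]*np.cos(y)+d[1]*np.sin(y),d[0]*np.sin(y)-d[1]*np.cos(y))
im=cams.read_camera('wrist')[:,:,::-1];side=cams.read_camera('side')[:,:,::-1]
a=cv2.resize(im[100:300,180:460],(392,280));b=cv2.resize(side[165:265,250:390],(392,280),interpolation=2);cv2.imwrite('pics/c6.png',np.hstack([a,b]))
E
```

```text
20.3 [0.52117268 0.01623338 0.16967636] [-1.79987550e+02 -6.33262911e-02  1.26378587e+02] [-0.02319107  0.81095222 -3.60614532]
-0.0009920657336544203 0.0012903881971293744
```

View pics/c6.png

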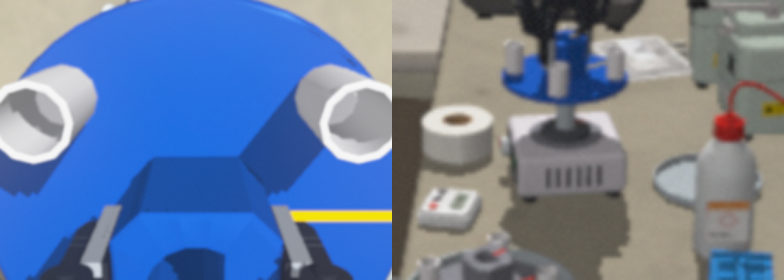

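The picture shows the hub gripped squarely, with the yellow line along the closing axis (right side, y=216), and the side view shows the disc above the shaft. I'll make a fine correction and lower it in small steps.

Request:
apply_moves(series=[{"slide":[-0.001,0.0013,0],"rot":[0,0,0]},{"slide":[0,0,0.006],"rot":[0,0,0]},{"slide":[0,0,0.006],"rot":[0,0,0]},{"slide":[0,0,0.004],"rot":[0,0,0]},{"slide":[0,0,0.002],"rot":[0,0,0]},{"slide":[0,0,0],"rot":[0,0,0]},{"slide":[0,0,0],"rot":[0,0,0]}])

```text
clock: 21.1
eef_pos: [0.5233, 0.0161, 0.1518]
tool_rot: [-180.0, -0.0, 126.5]
ft_force: [-0.2, -0.7, -3.6]
gripper_width: 0.0434
finger_force: 61.6
```

Request:
apply_moves(series=[{"slide":[0,0,0.0015],"rot":[0,0,0]},{"slide":[0,0,0.0015],"rot":[0,0,0]},{"slide":[0,0,0.0015],"rot":[0,0,0]},{"slide":[0,0,0.0015],"rot":[0,0,0]},{"slide":[0,0,0],"rot":[0,0,0]}])

```text
clock: 21.6
eef_pos: [0.5231, 0.0162, 0.1456]
tool_rot: [-180.0, -0.0, 126.5]
ft_force: [-0.1, -0.1, -3.2]
gripper_width: 0.0434
finger_force: 61.6
```

Request:
apply_moves(series=[{"slide":[0,0,0.0015],"rot":[0,0,0]},{"slide":[0,0,0.0015],"rot":[0,0,0]},{"slide":[0,0,0.0015],"rot":[0,0,0]},{"slide":[0,0,0.0015],"rot":[0,0,0]},{"slide":[0,0,0],"rot":[0,0,0]}])

```text
clock: 22.1
eef_pos: [0.5231, 0.0162, 0.1396]
tool_rot: [-180.0, -0.0, 126.5]
ft_force: [-0.5, 0.3, -3.3]
gripper_width: 0.0431
finger_force: 61.6
```

Request:
apply_moves(series=[{"slide":[0,0,0.0015],"rot":[0,0,0]},{"slide":[0,0,0.0015],"rot":[0,0,0]},{"slide":[0,0,0.0015],"rot":[0,0,0]},{"slide":[0,0,0],"rot":[0,0,0]}])

```text
clock: 22.5
eef_pos: [0.5231, 0.0162, 0.1351]
tool_rot: [-180.0, -0.0, 126.5]
ft_force: [-0.0, -0.3, -2.7]
gripper_width: 0.043
finger_force: 61.6
```

Request:
apply_moves(series=[{"slide":[0,0,0.002],"rot":[0,0,0]},{"slide":[0,0,0.003],"rot":[0,0,0]},{"slide":[0,0,0.003],"rot":[0,0,0]},{"slide":[0,0,0.003],"rot":[0,0,0]},{"slide":[0,0,0],"rot":[0,0,0]}])

```text
clock: 23.0
eef_pos: [0.5229, 0.0162, 0.1238]
tool_rot: [-180.0, -0.0, 126.5]
ft_force: [0.5, -0.7, -2.2]
gripper_width: 0.0431
finger_force: 61.6
```

Request:
apply_moves(series=[{"slide":[0,0,0.003],"rot":[0,0,0]},{"slide":[0,0,0.003],"rot":[0,0,0]},{"slide":[0,0,0.002],"rot":[0,0,0]},{"slide":[0,0,0.001],"rot":[0,0,0]},{"slide":[0,0,0.001],"rot":[0,0,0]},{"slide":[0,0,0],"rot":[0,0,0]}])

```text
clock: 23.6
eef_pos: [0.5232, 0.0162, 0.1142]
tool_rot: [-180.0, -0.0, 126.5]
ft_force: [-0.2, 0.0, -3.1]
gripper_width: 0.0431
finger_force: 61.6
```

Request:
apply_moves(series=[{"slide":[0,0,0.001],"rot":[0,0,0]},{"slide":[0,0,0.001],"rot":[0,0,0]},{"slide":[0,0,0.001],"rot":[0,0,0]},{"slide":[0,0,0],"rot":[0,0,0]}])

```text
clock: 24.0
eef_pos: [0.5232, 0.0162, 0.1112]
tool_rot: [-180.0, -0.0, 126.5]
ft_force: [0.4, -0.1, -3.4]
gripper_width: 0.0437
finger_force: 61.6
```

Request:
apply_moves(series=[{"slide":[0,0,0.0006],"rot":[0,0,0]},{"slide":[0,0,0],"rot":[0,0,0]}])

```text
clock: 24.2
eef_pos: [0.5233, 0.0162, 0.1107]
tool_rot: [180.0, -0.0, 126.5]
ft_force: [-0.3, -0.3, -2.7]
gripper_width: 0.0434
finger_force: 61.6
```

Request:
apply_moves(series=[{"slide":[0,0,0.0006],"rot":[0,0,0]},{"slide":[0,0,0],"rot":[0,0,0]}])

```text
clock: 24.4
eef_pos: [0.5234, 0.0161, 0.1106]
tool_rot: [180.0, 0.0, 126.5]
ft_force: [-1.9, -1.2, 3.8]
gripper_width: 0.0432
finger_force: 62.3
```

Request:
apply_moves(series=[{"slide":[0,0,0.0005],"rot":[0,0,0]},{"slide":[0,0,0],"rot":[0,0,0]}])

```text
clock: 24.6
eef_pos: [0.5234, 0.0161, 0.1106]
tool_rot: [180.0, 0.0, 126.5]
ft_force: [-5.3, -0.5, 8.5]
gripper_width: 0.0432
finger_force: 63.3
```

It's seated at TCP z 0.1106, with a light 8 N contact. Release, rise and check.

Request:
apply_moves(series=[{"slide":[0,0,0],"rot":[0,0,0]},{"slide":[0,0,0],"rot":[0,0,0]},{"slide":[0,0,0],"rot":[0,0,0]},{"slide":[0,0,0],"rot":[0,0,0]},{"slide":[0,0,0],"rot":[0,0,0]},{"slide":[0,0,0],"rot":[0,0,0]},{"slide":[0,0,-0.01],"rot":[0,0,0]},{"slide":[0,0,-0.02],"rot":[0,0,0]},{"slide":[0,0,-0.03],"rot":[0,0,0]},{"slide":[0,0,-0.03],"rot":[0,0,0]},{"slide":[0,0,-0.04],"rot":[0,0,0]},{"slide":[0,0,-0.04],"rot":[0,0,0]}], gripper=1)

```text
clock: 25.8
eef_pos: [0.5227, 0.0162, 0.2816]
tool_rot: [-180.0, -0.0, 126.5]
ft_force: [0.5, 0.7, 0.5]
gripper_width: 0.0855
finger_force: 0.0
```

Request:
apply_moves(series=[{"slide":[-0.03,0,0],"rot":[0,0,0]},{"slide":[-0.03,0,0],"rot":[0,0,0]},{"slide":[0,0,0],"rot":[0,0,0]},{"slide":[0,0,0],"rot":[0,0,0]},{"slide":[0,0,0],"rot":[0,0,0]}])

```text
clock: 26.3
eef_pos: [0.5581, -0.0316, 0.2796]
tool_rot: [-180.0, -0.1, 126.5]
ft_force: [0.7, 0.9, -0.4]
gripper_width: 0.0856
finger_force: 0.0
```

```bash
python3 - <<'E'
from h import *
s=telemetry.state();print(s['clock'],s['eef_pos'],s['tool_rot'],s['ft_force'])
im=cams.read_camera('wrist')[:,:,::-1];side=cams.read_camera('side')[:,:,::-1]
a=cv2.resize(im[30:310,180:460],(390,390));b=cv2.resize(side[165:305,240:380],(390,390),interpolation=2);cv2.imwrite('pics/c7.png',np.hstack([a,b]))
np.save('w7.npy',np.r_[s['eef_pos'],s['tool_rot']])
E
```

```text
26.3 [ 0.55812444 -0.03155896  0.27957497] [-1.79974260e+02 -6.50048702e-02  1.26461517e+02] [ 0.74977631  0.89187075 -0.36150833]
```

View pics/c7.png

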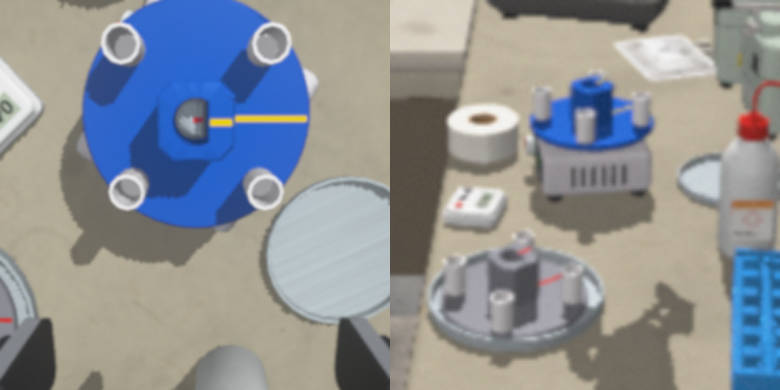

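Blue is level and home, with the yellow line over the shaft's red mark. Grey lies flat and centred in the tray (side crop (516,295)), and nothing else has moved.

```bash
python3 -c "
from rig import ctrl; print(ctrl.sign_off())"
```

```text
the job is handed in; nothing more can be done
None
```

I handed the job in at about 26 s: the grey carousel lies flat and centred in the large tray, and the blue one is fully home on the shaft with the flats matched; the final pictures show nothing else moved, but the hand-in returned no verdict.

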